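Fit the aperture disc in a film densitometer

ROBOT

A 6-joint arm with a two-finger parallel gripper is mounted at the origin on the work surface. World frame = base frame: x ahead of the robot, y to its left, z up, the work surface at z = 0. Lengths are in mm, angles in rad, forces in N, time in s.
With the tool pointing down it reaches from about 250 to 775 mm from the base axis. Payload 8.9 kg.
Tool frame: the origin (TCP) lies midway between the tips of the shut fingers; the grasp point (between the pads) lies manip.grip_point_offset behind it (manip.grip_point_offset is the distance from the TCP to the grasp point, in mm); z points along the fingers, y is the line along which they close (so a half turn about z gives the same grasp; the last joint's range is limited). The gripper opens to 85 mm and grips with 20 to 120 N. Pads are 22 mm wide; open, the fingers measure 114 mm over their backs; the gripper's body (76 mm by 85 mm) begins 54 mm behind the grasp point. The pads swing forward as they close: fully open they stand 13 mm farther back than shut.
Start: joints at [-1.468, 0.291, -0.153, 1.127, 0, 1.431], TCP at [125.713, -509.725, 231.305] pointing down, gripper open.
Joint ranges: [-2.52, 2.52], [-0.91, 1.74], [-1.3, 1.37], [-1.96, 2.02], [-1.52, 1.47], [-3.14, 3.14]. Speed limits (rad/s): [2.22, 2.22, 2.79, 3.14, 3.14, 3.14].

INTERFACE

Orientations are given as a rotation vector (axis times angle).
In Python, from bench import manip, cams gives the robot as it stands.
- The arm moves only by the tool play_rows, never from a script. Its argument "increments" is a list of rows, each a list of 2 entries, a list of its own where there are three numbers: the shift along the world's x, y, z in cm, then the turn, a rotation vector about the world's x, y, z in rad. In form: [[[tx, ty, tz], [wx, wy, wz]], ...]. A call has 1 to 10 rows; each row is the pose to reach, as a shift and turn from the pose commanded when the call began; what a row does not reach only later rows make up. A row lasts 1/8 s, in which the tool goes at most 62.5 mm and 10.7 degrees, less where a joint would pass 70% of its speed; a pose out of reach is approached as far as the arm can. A call with a gripper value outside its range is refused whole. "hand" is the closure, from 0 (fully open) to 1 (shut), set as the call begins (left out, the last holds). The fingers move at their own pace and stop on an object; "force" is the grip in N (left out, the last holds). Time passes only in rows, so rows that repeat a pose let the fingers close. It gives the time, the measured TCP pose, the force, the opening and the grip force at its end, in the units of the state.
- manip.read_state(): the state, without advancing time (a new reading comes with each control period).
- cams.get_image(name): name is "scene" or "top" or "wrist"; returns a dict with "frame" (400x640x3 uint8, red, green, blue), "fx", "fy", "cx", "cy" (pixels), "cam_to_world" (4x4, takes a point from camera to world coordinates). Camera axes: x right, y up, looking along -z (the intrinsics and any distortion apply to the point x, -y, -z); pixel columns grow to the right and rows downward; lengths in mm; the calibration is good to about 2 mm. A picture is of the moment at which its call begins. There is no depth.
- manip.sign_off(): hands the job in; it is judged then, once.
Trained networks look in the newest picture that a camera, given by its name, has taken for a name from the list of things; names that differ only in an ending like _2 or _b are one class to them, and where a whole thing is asked for, a point or a joint stands for the part that bears it (a point fixed in the world has none). Each returns a list of dicts, best first, with "score" (0 to 1); they miss things now and then, are a little off and sometimes report something else, mostly with a low value. They report only what shows in the picture. A call takes as long as a camera call.
- cams.search_frame(query, camera): "box" ([left, top, width, height] in pixels, round what is visible of it).
The state is a dict: "clock": time; "joints": joint angles; "qd": joint speeds; "joint_torque": joint torques, N m; "ee_pos": TCP position; "eef_rot": TCP orientation; "force": force on the tool from outside, world axes, zero at the start; "wrist_torque": the same for the moment, N m; "finger_gap": finger opening in mm; "finger_force": force on a finger pad.
Only numpy, scipy, OpenCV 4.12 (cv2) and the standard library are available. Lean on these libraries where they do the work, as an engineer would, in place of code of your own. Each camera call takes 0.05 s, during which the arm holds its last target. There are 200 camera calls.

TASK

Fit the flat steel aperture disc to the densitometer: lay it flat on the film table beside the shallow round pocket, then slide it gently across until it drops in and lies fully home and level, all with the reading arm still up. Then lower the raised reading arm gently until its nose rests on the disc, and let go. Do not force or drop anything, and leave the other things on the bench where they are.

Things in the scene. Friction and masses are not known exactly. Their poses are not given: they have to be found in the camera images.
- aperture_disc: Plain flat steel disc, 46 mm in diameter, 8 mm thick, 0.07 to 0.14 kg, with a 7 mm dark aperture dot in the middle of its top. It starts lying flat on the white light panel (a flat panel standing 4 mm above the bench), beside a film core and a tape roll. Origin: centre of its underside; z is up through the disc.
- densitometer: Grey bench densitometer, fixed: 340 x 200 mm cast base, x from -110 to 230 mm. Origin at bench height; x points to the hinge end, y across, z up. The hinge yoke (x 133 to 167 mm, y within 38 mm) rises to 112 mm above the bench, the hood behind it (x 177 to 229 mm, full width) to 115 mm. Delicate optics: keep the disc's contact force with it below 25 N, and below 15 N while it stands cocked in the pocket.
- table_middle (a point): Nominal middle of the film table, 70 mm above the densitometer's origin, level with the table's top: a flat dark grey plate, 176 mm along x, 172 along y. The disc's pocket is in the plate's middle: round, 48.5 mm wide, 4 mm deep. Plate and pocket sit on centring screws, last set somewhere within 8 mm of this point along x and 5 mm along y (not measured); they do not move in use.
- pocket_depth (a point): Point 4 mm under table_middle, at the height of the pocket's flat floor (66 mm above the bench), not at its exact centre. A disc fully home has its underside at this height and stands 4 mm proud of the plate; one lying on the plate has it 4 mm higher. Pushed sideways, the disc tips into the pocket when some 6 mm off centre, then stops against the far wall.
- reading_arm (a joint): Hinge of the reading arm, rad; grows as the arm is raised; starts at 1.25 to 1.45 (nearly upright, table open from above). 44 mm wide beam; 150 mm from the hinge a round head, 48 mm in diameter, 34 thick, with a 26 mm sprung nose (2.5 N/mm, 3 mm travel), which meets a seated disc at 0.013 and is 2 mm in at 0 (unseated disc: 0.040). Stiff friction hinge (0.5 N m): stays where left, moves with 1 to 4 N at the head.
- hinge_axis (a point): Point on the hinge axis of the reading arm, in its middle: 150 mm from the densitometer's origin along its x, 100 mm above the bench. Axes as the densitometer's; the hinge turns about y.
- head_top (a point): Centre of the flat top face (48 mm in diameter) of the reading arm's head, 150 mm out from the hinge axis along the arm and 22 mm above the axis when lowered; it faces up when lowered and away from the film table (towards the hinge end) when raised. Site axes: z out of that face, x from the head to the hinge.
- film_core: Bystander: cream plastic film core, a ring 75 mm in diameter with a 25 mm hole, 16 mm high, on the light panel. Origin: centre of its underside.
- tape_roll: Bystander: brown roll of splicing tape, a ring 76 mm in diameter with a 48 mm hole, 19 mm high, on the light panel. Origin: centre of its underside.
- loupe: Bystander: black loupe on a clear foot, 52 mm in diameter, 48 mm high. Origin: centre of its underside.
- weight_a: Bystander: dark wooden block weight, 58 x 44 x 50 mm. Origin: centre of its underside.
- weight_b: Bystander: a second one, the same.

How it is judged:
By the outcome, as a careful person would: the job done as asked, in the order asked, and still so for the second after the job is handed in, with the robot touching nothing.
It also fails if it takes over 72 s, if anything falls off the work surface, if the arm or the gripper's body presses on something with over 40 N, if the wrist force passes 120 N, or if a joint passes its speed limit or range.

## Working session

There is one attempt and no reset: what is moved stays moved. The work goes in short steps, Python scripts to look and compute and a tool call to move; the robot and the scene stay as the last step left them, time stands still between calls to the robot, and variables do not carry over. Pictures are saved under pics/ and viewed, at most 14 in all, crops included, and the job is handed in when it is done.

Besides the shell and the picture viewer there is one more tool, called after "Call:" in YAML: its name, and indented under it one key for each argument. play_rows: Moves the arm, as the interface text tells. Its arguments: {"type":"object","properties":{"increments":{"type":"array","items":{"type":"array"}},"hand":{"type":"number"},"force":{"type":"number"}},"required":["increments"]}

```bash
mkdir -p pics; ls
cat > h.py <<'E'
import numpy as np, cv2
from bench import manip, cams
def ray(im,u,v):
    T=np.array(im["cam_to_world"]); d=T[:3,:3]@np.array([(u-im["cx"])/im["fx"],-(v-im["cy"])/im["fy"],-1.]); return T[:3,3],d
def onplane(im,u,v,z):
    o,d=ray(im,u,v); return (o+d*(z-o[2])/d[2]).round(1)
def proj(im,p):
    T=np.array(im["cam_to_world"]); c=T[:3,:3].T@(np.array(p,float)-T[:3,3]); return np.array([im["cx"]+im["fx"]*c[0]/-c[2], im["cy"]-im["fy"]*c[1]/-c[2]]).round(1)
def save(im,n,s=1.25): cv2.imwrite(f"pics/{n}.png",cv2.resize(im["frame"][:,:,::-1],None,fx=s,fy=s))
E
python3 - <<'E'
from h import *
s=manip.read_state(); print({k:np.round(v,3).tolist() for k,v in s.items()}, manip.grip_point_offset)
for n in ["top","scene"]:
    im=cams.get_image(n); save(im,n+"1"); print(n,{k:(np.round(v,3).tolist()) for k,v in im.items() if k!="frame"})
    for q in ["aperture_disc","densitometer","film_core","tape_roll","loupe","weight_a","reading_arm","head_top"]:
        print(q,[(np.round(r["box"],1).tolist(),round(r["score"],2)) for r in cams.search_frame(q,n)[:3]])
E
```

```text
pics
{'clock': 0.0, 'joints': [-1.468, 0.291, -0.154, 1.127, -0.0, 1.432], 'qd': [0.0, -0.001, -0.0, -0.001, -0.001, 0.001], 'joint_torque': [-0.001, -53.714, 33.138, 0.016, -0.0, -0.0], 'ee_pos': [125.659, -509.3, 230.739], 'eef_rot': [-3.117, -0.379, -0.0], 'force': [-0.606, -0.961, 0.351], 'wrist_torque': [0.047, 0.052, -0.0], 'finger_force': 0.0, 'finger_gap': 85.431} 18.700000000000003
top {'fx': 362.025, 'fy': 362.025, 'cx': 318.922, 'cy': 199.87, 'cam_to_world': [[-0.014, 0.988, -0.153, 479.995], [-1.0, -0.015, -0.007, -128.643], [-0.009, 0.153, 0.988, 807.014], [0.0, 0.0, 0.0, 1.0]]}
aperture_disc [([417.1, 237.3, 25.6, 22.3], 0.72)]
densitometer [([201.3, 183.8, 117.7, 187.4], 0.92)]
film_core [([346.1, 189.1, 35.1, 31.8], 0.86)]
tape_roll [([342.3, 252.8, 35.3, 39.3], 0.8), ([198.8, 186.2, 119.5, 184.5], 0.56)]
loupe [([336.5, 117.2, 21.3, 27.1], 0.81), ([188.2, 100.8, 30.2, 32.4], 0.3)]
weight_a [([188.7, 103.6, 28.0, 26.1], 0.63), ([223.3, 112.4, 30.0, 28.6], 0.61)]
reading_arm [([222.7, 295.0, 49.1, 37.9], 0.75)]
head_top [([222.3, 294.2, 47.4, 40.0], 0.6)]
scene {'fx': 395.843, 'fy': 395.843, 'cx': 323.726, 'cy': 201.861, 'cam_to_world': [[-0.517, -0.743, 0.425, 960.311], [0.856, -0.442, 0.269, 112.501], [-0.013, 0.503, 0.864, 825.858], [0.0, 0.0, 0.0, 1.0]]}
aperture_disc [([253.0, 137.8, 19.7, 15.4], 0.65)]
densitometer [([336.5, 91.9, 129.3, 178.1], 0.84)]
film_core [([272.4, 182.5, 32.1, 26.3], 0.75)]
tape_roll [([307.0, 145.5, 33.1, 24.8], 0.88)]
loupe [([248.9, 237.6, 22.2, 31.9], 0.57)]
weight_a [([365.2, 330.5, 33.4, 43.8], 0.83), ([338.2, 302.5, 28.6, 38.6], 0.64)]
reading_arm [([405.2, 90.7, 35.1, 61.9], 0.98)]
head_top [([404.8, 92.0, 35.4, 59.1], 0.71)]
```

View pics/top1.png

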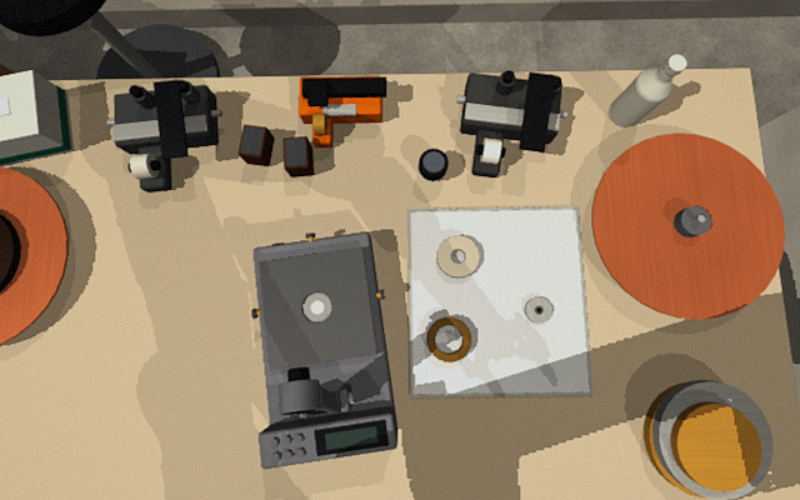

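View pics/scene1.png

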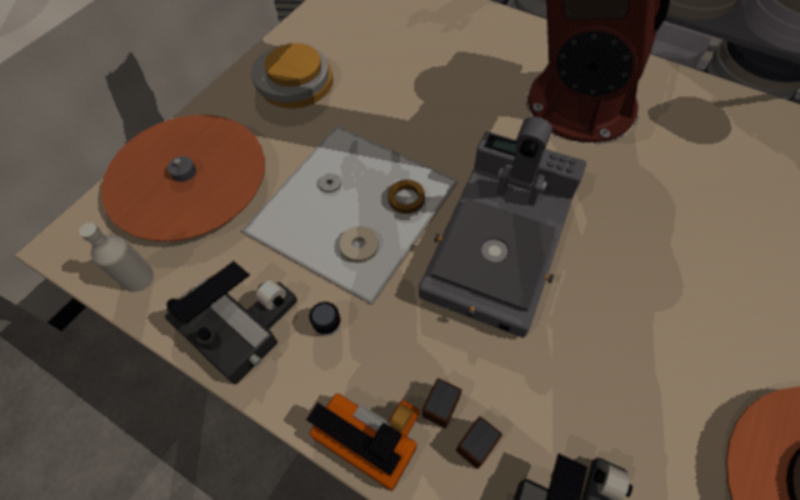

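The top view shows the disc at about (539,309) and the pocket as a bright circle at (317,307), in view pixels (1.25x). The hood is on the robot's side and the arm is up at (298,390). Next I'll measure these more precisely.

Run:
```python
from h import *
im=cams.get_image("top"); f=im["frame"]
g=cv2.cvtColor(f,cv2.COLOR_RGB2GRAY)
a=cv2.resize(f[175:385,190:330,::-1],None,fx=4,fy=4,interpolation=cv2.INTER_CUBIC)[:600]
b=cv2.resize(f[230:270,405:455,::-1],None,fx=4,fy=4,interpolation=cv2.INTER_CUBIC)
c=np.zeros((600,800,3),np.uint8); c[:,:560]=a; c[:160,580:780]=b
cv2.imwrite("pics/z.png",c)
# pocket
def blob(mask,u,v):
    n,l,st,ce=cv2.connectedComponentsWithStats(mask.astype(np.uint8)); k=l[v,u]; return st[k].tolist(),ce[k].round(2)
for t in (110,130,150):
    st,ce=blob(g>t,253,245); print("pocket",t,st,ce,onplane(im,*ce,66),onplane(im,*ce,70))
for t in (190,180,170,160):
    st,ce=blob(g[230:270,405:455]<t,26,16); print("disc",t,st,ce+[405,230],onplane(im,*(ce+[405,230]),12))
print(g[238:260,431]); print(g[247,412:450])
im2=cams.get_image("scene"); g2=cv2.cvtColor(im2["frame"],cv2.COLOR_RGB2GRAY)
for t in (110,130,150):
    st,ce=blob(g2>t,395,200); print("pocket",t,st,ce,onplane(im2,*ce,66))
bx=cams.search_frame("aperture_disc","scene")[0]["box"]; print(onplane(im2,bx[0]+bx[2]/2,bx[1]+bx[3]/2,8))
```

```text
pocket 110 [242, 234, 24, 23, 419] [253.65 245.24] [503.5  10.8  66. ] [503.4  10.1  70. ]
pocket 130 [242, 234, 23, 23, 399] [253.54 245.41] [503.1  11.1  66. ] [503.   10.3  70. ]
pocket 150 [243, 235, 22, 22, 369] [253.64 245.52] [502.9  10.9  66. ] [502.8  10.1  70. ]
disc 190 [14, 7, 25, 22, 413] [430.54 247.24] [ 495.5 -363.9   12. ]
disc 180 [14, 7, 24, 22, 370] [430.83 247.14] [ 495.8 -364.5   12. ]
disc 170 [14, 9, 19, 19, 143] [427.38 248.3 ] [ 493.4 -356.9   12. ]
disc 160 [22, 14, 8, 8, 48] [430.71 247.5 ] [ 495.  -364.2   12. ]
[162 176 174 177 178 186 144  84  42  10   0  34  60 128 163 175 167 167
 172 172 173 198]
[219 218 222 220 223 211 201 158 138 166 186 181 181 169 173 140  90  51
  21  10  37  58 133 164 175 174 174 170 182 152 127 191 227 216 218 220
 219 216]
pocket 110 [390, 196, 11, 10, 85] [395.35 200.24] [502.2  10.2  66. ]
pocket 130 [391, 197, 9, 7, 53] [395.13 200.09] [502.1   9.6  66. ]
pocket 150 [0, 0, 640, 400, 256000] [319.5 199.5] [ 586.6 -135.6   66. ]Traceback (most recent call last):
  File "<stdin>", line 19, in <module>
IndexError: list index out of range
```

View pics/z.png

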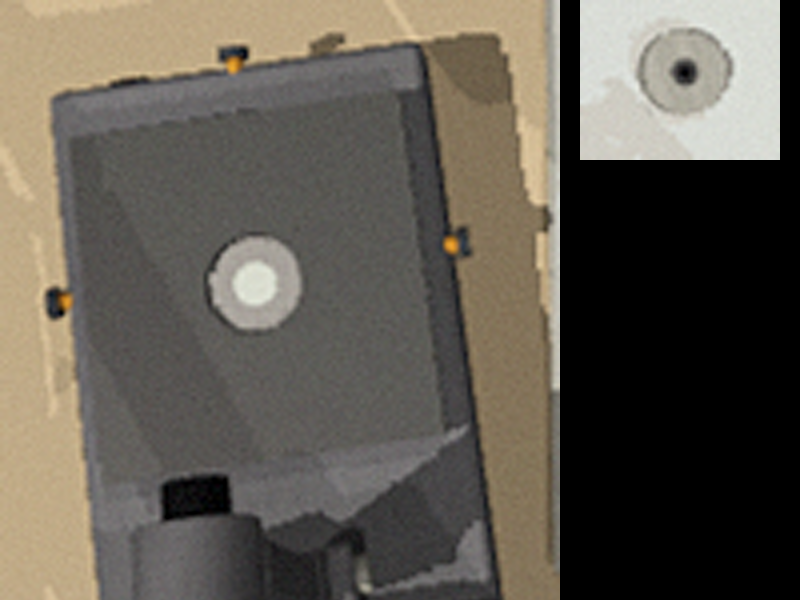

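Run:
```python
from h import *
im=cams.get_image("top")
# plate corners from zoom (4x, offset 190,175), z=70
c=[(70,138),(405,85),(443,432),(103,487)]
P=np.array([onplane(im,190+u/4,175+v/4,70)[:2] for u,v in c]); print(P,P.mean(0))
for i,j in ((0,3),(1,2)): d=P[j]-P[i]; print("x dir",np.degrees(np.arctan2(d[1],d[0])),np.hypot(*d))
for i,j in ((0,1),(3,2)): d=P[j]-P[i]; print("y dir",np.degrees(np.arctan2(d[1],d[0])),np.hypot(*d))
```

```text
[[577.7 106.2]
 [602.7 -66.3]
 [427.4 -84.9]
 [403.   84. ]] [502.7    9.75]
x dir -172.75795482343244 176.10488352115627
x dir -173.94335956830065 176.28400381203062
y dir -81.75367918553147 174.30218013553358
y dir -81.77968310112533 170.65336211162088
```

Call:
play_rows:
  increments:
    - [[4, 1.5, 0], [0, 0, 0.04]]
    - [[9, 4, -1], [0, 0, 0.1]]
    - [[14, 6, -2], [0, 0, 0.16]]
    - [[19, 8, -3], [0, 0, 0.22]]
    - [[24, 10, -5], [0, 0, 0.27]]
    - [[29, 12, -7], [0, 0, 0.32]]
    - [[33, 13.5, -9], [0, 0, 0.35]]
    - [[37, 14.5, -11], [0, 0, 0.35]]
    - [[37, 14.5, -11], [0, 0, 0.35]]
    - [[37, 14.5, -11], [0, 0, 0.35]]
  hand: 0.25
  force: 20

```text
clock: 2.35
ee_pos: [495.4, -364.7, 121.3]
eef_rot: [-3.005, -0.916, 0.001]
force: [-0.7, 0.0, 0.2]
finger_gap: 64.2
finger_force: 0.0
```

Call:
play_rows:
  increments:
    - [[0, 0, -1], [0, 0, -0.1]]
    - [[0, 0, -2], [0, 0, -0.22]]
    - [[0, 0, -3], [0, 0, -0.34]]
    - [[0, 0, -4], [0, 0, -0.43]]
    - [[0, 0, -5], [0, 0, -0.465]]
    - [[0, 0, -6], [0, 0, -0.465]]
    - [[0, 0, -6], [0, 0, -0.465]]

```text
clock: 3.22
ee_pos: [495.1, -364.5, 60.6]
eef_rot: [-3.134, -0.2, 0.001]
force: [0.2, -0.7, 0.4]
finger_gap: 64.3
finger_force: 0.0
```

Run:
```python
from h import *
s=manip.read_state(); print(s["clock"],s["ee_pos"],s["eef_rot"],s["force"],s["joints"])
im=cams.get_image("wrist"); save(im,"w1"); g=cv2.cvtColor(im["frame"],cv2.COLOR_RGB2GRAY)
print(np.round(im["cam_to_world"],3).tolist(),im["fx"])
print([(r["box"],r["score"]) for r in cams.search_frame("aperture_disc","wrist")])
print("pred dot",proj(im,(495.3,-364.3,12)))
for t in (40,60,90):
    n,l,st,ce=cv2.connectedComponentsWithStats((g<t).astype(np.uint8))
    for k in range(1,n):
        if 30<st[k,4]<4000: print(t,st[k].tolist(),ce[k].round(1),onplane(im,*ce[k],12))
```

```text
3.225 [ 495.05449331 -364.5132723    60.63574497] [-3.13425210e+00 -2.00326206e-01  1.47827290e-03] [ 0.18622801 -0.68076906  0.44528279] [-7.53519599e-01  5.95677314e-01 -1.44626254e-01  8.31825878e-01
 -4.01966431e-05  2.26041642e+00]
[[0.127, 0.949, 0.289, 568.702], [-0.992, 0.122, 0.037, -355.009], [-0.0, -0.291, 0.957, 204.129], [0.0, 0.0, 0.0, 1.0]] 281.3113883424385
[([288.5, 187.3, 63.1, 63.1], 0.59)]
pred dot [318.2 219.6]
40 [527, 0, 10, 31, 84] [531.5  14.5] [ 640.8 -473.6   12. ]
40 [159, 12, 23, 83, 655] [172.4  60.3] [ 588.6 -261.1   12. ]
40 [86, 22, 32, 18, 332] [99.7 29.8] [ 599.9 -218.    12. ]
40 [94, 42, 20, 28, 126] [101.2  55.4] [ 585.8 -217.5   12. ]
40 [518, 79, 4, 21, 42] [518.9  90.4] [ 599.1 -480.2   12. ]
40 [517, 111, 85, 165, 576] [537.5 187.4] [ 539.  -514.5   12. ]
40 [314, 217, 10, 9, 75] [318.4 221. ] [ 494.2 -364.6   12. ]
40 [0, 320, 23, 80, 1021] [  7.3 367.9] [ 323.4 -112.5   12. ]
60 [130, 0, 53, 113, 1224] [167.6  62.6] [ 586.9 -258.1   12. ]
60 [84, 21, 37, 50, 911] [98.3 42.9] [ 592.6 -216.4   12. ]
60 [0, 83, 18, 96, 98] [  8.3 129.8] [ 532.3 -152.    12. ]
60 [293, 188, 54, 18, 122] [321.5 193.1] [ 515.5 -364.1   12. ]
60 [309, 212, 20, 19, 291] [318.5 220.7] [ 494.5 -364.6   12. ]
60 [28, 239, 12, 57, 82] [ 33.6 266.1] [ 429.5 -151.9   12. ]
60 [0, 320, 23, 80, 1049] [  7.5 367.8] [ 323.5 -112.6   12. ]
90 [117, 0, 84, 114, 3016] [175.3  55.1] [ 591.8 -262.9   12. ]
90 [472, 0, 11, 41, 50] [477.   19.8] [ 634.  -442.2   12. ]
90 [84, 21, 45, 51, 1650] [105.2  45.8] [ 591.5 -220.5   12. ]
90 [407, 165, 16, 16, 81] [414.9 173.2] [ 538.  -426.5   12. ]
90 [405, 182, 19, 22, 106] [414.5 193.6] [ 523.5 -429.6   12. ]
```

View pics/w1.png

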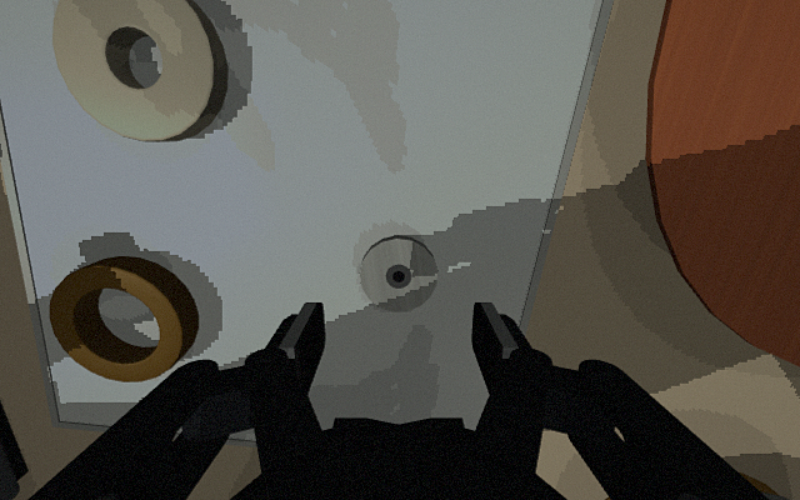

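The wrist view shows the dot at (398,276), centred between the fingertips at (322,303) and (475,303) (1.25x px). Next I'll work out the height of the fingertips.

Run:
```python
from h import *
im=cams.get_image("wrist")
for u in (322,475):
  for xx in (495,506):
    o,d=ray(im,u/1.25,303/1.25); print(xx,(o+d*(xx-o[0])/d[0]).round(1))
```

```text
495 [ 495.  -329.8   58.1]
506 [ 506.  -333.6   79.9]
495 [ 495.  -405.3   38.2]
506 [ 506.  -397.9   62.9]
```

Call:
play_rows:
  increments:
    - [[0, 0, -1.5], [0, 0, 0]]
    - [[0, 0, -3], [0, 0, 0]]
    - [[0, 0, -4], [0, 0, 0]]
    - [[0, 0, -4.6], [0, 0, 0]]
    - [[0, 0, -4.9], [0, 0, 0]]
    - [[0, 0, -4.9], [0, 0, 0]]
  hand: 0.38

```text
clock: 4.12
ee_pos: [495.8, -364.7, 12.3]
eef_rot: [-3.135, -0.199, -0.0]
force: [1.1, -0.8, 0.5]
finger_gap: 53.0
finger_force: 0.0
```

Call:
play_rows:
  increments:
    - [[-0.1, 0, -0.3], [0, 0, 0]]
    - [[-0.1, 0, -0.6], [0, 0, 0]]
    - [[-0.1, 0, -0.8], [0, 0, 0]]
    - [[-0.1, 0, -0.9], [0, 0, 0]]
    - [[-0.1, 0, -0.9], [0, 0, 0]]

```text
clock: 4.75
ee_pos: [494.7, -364.7, 3.2]
eef_rot: [-3.135, -0.199, 0.0]
force: [-0.3, -0.1, 0.3]
finger_gap: 53.4
finger_force: 0.0
```

Call:
play_rows:
  increments:
    - [[0, 0, 0], [0, 0, 0]]
    - [[0, 0, 0], [0, 0, 0]]
    - [[0, 0, 0], [0, 0, 0]]
    - [[0, 0, 0], [0, 0, 0]]
    - [[0, 0, 0], [0, 0, 0]]
  hand: 0.6
  force: 30

```text
clock: 5.38
ee_pos: [494.7, -364.7, 3.6]
eef_rot: [3.135, 0.199, 0.0]
force: [-1.5, 2.2, 5.2]
finger_gap: 44.1
finger_force: 30.2
```

Call:
play_rows:
  increments:
    - [[0, 0, 0.3], [0, 0, 0]]
    - [[0, 0, 0.8], [0, 0, 0]]
    - [[0, 0, 1.8], [0, 0, 0]]
    - [[0, 0, 3], [0, 0, 0]]
    - [[0, 0, 4.5], [0, 0, 0]]
    - [[0, 0, 6], [0, 0, 0]]
    - [[0, 0, 6], [0, 0, 0]]
    - [[0, 0, 6], [0, 0, 0]]

```text
clock: 6.38
ee_pos: [494.6, -364.6, 63.2]
eef_rot: [-3.135, -0.199, 0.0]
force: [-0.6, 1.0, -1.4]
finger_gap: 44.0
finger_force: 30.8
```

Run:
```python
from h import *
im=cams.get_image("wrist"); f=im["frame"][150:350,200:440,::-1]
cv2.imwrite("pics/w2.png",cv2.resize(f,None,fx=3,fy=3))
g=cv2.cvtColor(im["frame"],cv2.COLOR_RGB2GRAY)
print([(r["box"],r["score"]) for r in cams.search_frame("aperture_disc","wrist")])
```

```text
[([279.7, 214.0, 81.7, 84.0], 0.61)]
```

View pics/w2.png

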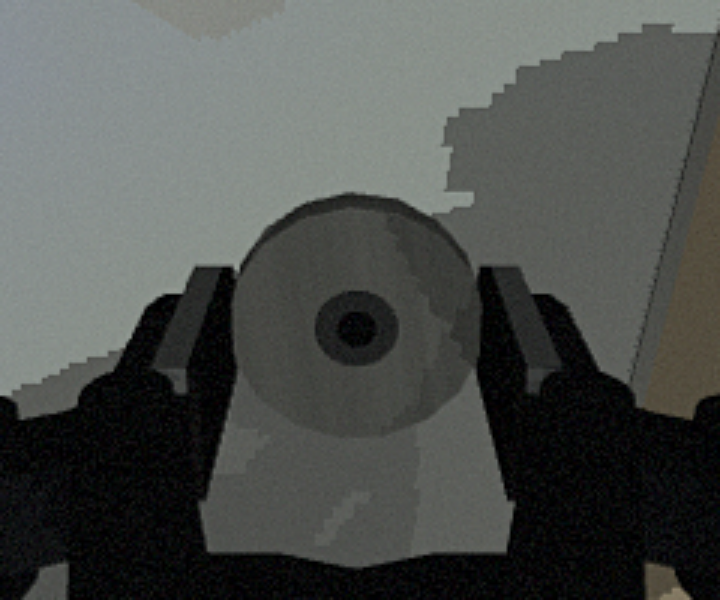

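The disc is gripped level, with its dot at crop (357,328), which is full-frame (319,259).

Run:
```python
from h import *
im=cams.get_image("wrist")
for z in (68,71.6,75): print(onplane(im,319,259.3,z), manip.read_state()["ee_pos"])
```

```text
[ 492.1 -364.9   68. ] [ 494.36695334 -364.39153785   62.6795553 ]
[ 494.1 -364.7   71.6] [ 494.36695334 -364.39153785   62.6795553 ]
[ 496.  -364.4   75. ] [ 494.36695334 -364.39153785   62.6795553 ]
```

Call:
play_rows:
  increments:
    - [[0, 0, 2.5], [0, 0, 0]]
    - [[0.2, 2, 5], [0, 0, 0]]
    - [[0.4, 5, 7.5], [0, 0, 0]]
    - [[0.6, 9, 8], [0, 0, 0]]
    - [[0.8, 13.5, 8], [0, 0, 0]]
    - [[1, 18, 8], [0, 0, 0]]
    - [[1.2, 22, 8], [0, 0, 0]]
    - [[1.3, 25, 8], [0, 0, 0]]
    - [[1.3, 26.5, 8], [0, 0, 0]]
    - [[1.3, 26.5, 8], [0, 0, 0]]

```text
clock: 7.78
ee_pos: [507.7, -99.3, 143.2]
eef_rot: [3.135, 0.201, -0.001]
force: [0.6, -0.1, -0.8]
finger_gap: 43.9
finger_force: 31.1
```

Run:
```python
from h import *
im=cams.get_image("scene"); save(im,"s2"); print(manip.read_state()["joints"])
```

```text
[-3.35790254e-01  3.44692141e-01 -3.21137934e-01  9.04830277e-01
 -4.06446985e-04  2.67861658e+00]
```

View pics/s2.png

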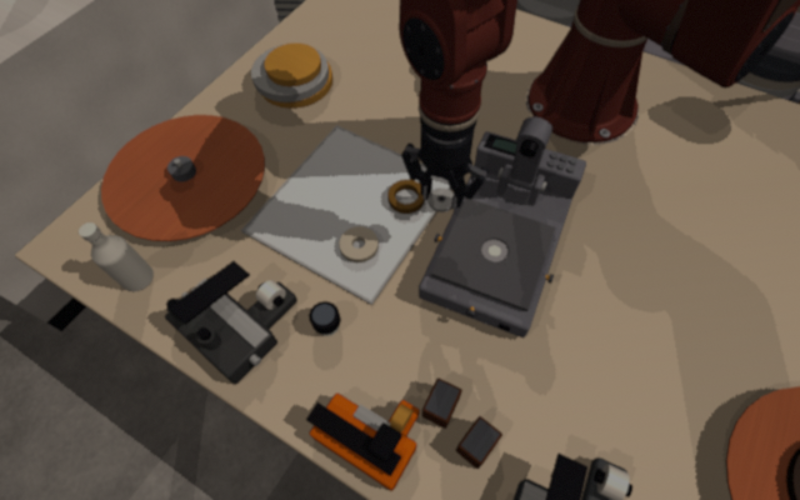

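The scene view shows the gripper, holding the disc at (440,195), with the forearm well above the raised arm. I'll carry on to the table.

Call:
play_rows:
  increments:
    - [[0.1, 2, -1], [0, 0, 0]]
    - [[0.2, 4, -2.5], [0, 0, 0]]
    - [[0.2, 5.5, -4], [0, 0, 0]]
    - [[0.2, 5.8, -5.5], [0, 0, 0]]
    - [[0.2, 5.8, -6.5], [0, 0, 0]]
    - [[0.2, 5.8, -6.8], [0, 0, 0]]
    - [[0.2, 5.8, -6.9], [0, 0, 0]]
    - [[0.2, 5.8, -6.9], [0, 0, 0]]

```text
clock: 8.82
ee_pos: [510.0, -42.1, 74.6]
eef_rot: [3.135, 0.198, 0.001]
force: [-0.3, -0.0, -0.7]
finger_gap: 44.2
finger_force: 31.1
```

Run:
```python
from h import *
im=cams.get_image("wrist"); f=im["frame"][:,:,::-1]
cv2.imwrite("pics/w3.png",cv2.resize(f,None,fx=1.25,fy=1.25)); s=manip.read_state(); print(s["ee_pos"],s["force"],s["joints"])
print("pocket pred",proj(im,(503,10.5,66)))
```

```text
[510.04305003 -41.97959958  74.69319191] [-1.52115585 -0.09166533 -0.37456582] [-2.25047157e-01  4.12009935e-01 -4.27354454e-01  7.30702864e-01
 -1.15103654e-05  2.78993558e+00]
pocket pred [229.3 244.9]
```

View pics/w3.png

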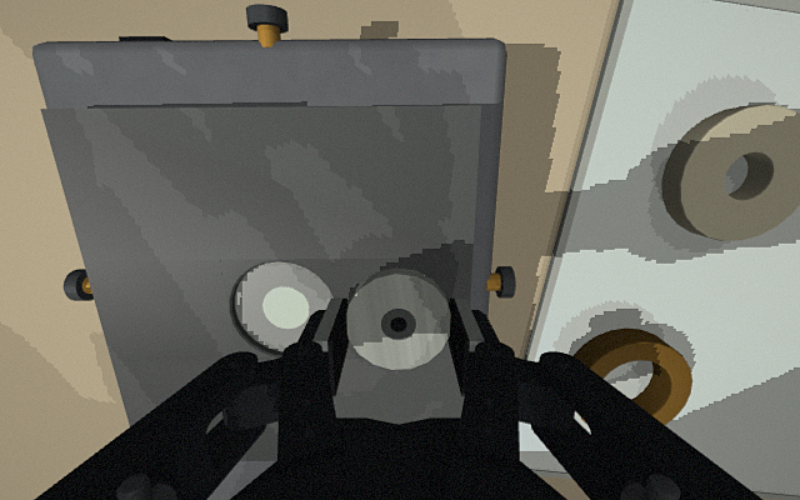

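The wrist view shows the tool square with the plate. The pocket's bright spot is at (286,308), against a prediction of (286.6,306). Now lowering.

Call:
play_rows:
  increments:
    - [[0, 0, -0.2], [0, 0, 0]]
    - [[0, 0, -0.3], [0, 0, 0]]
    - [[0, 0, -0.38], [0, 0, 0]]
    - [[0, 0, -0.44], [0, 0, 0]]
    - [[0, 0, -0.48], [0, 0, 0]]
    - [[0, 0, -0.48], [0, 0, 0]]

```text
clock: 9.62
ee_pos: [509.7, -41.7, 69.6]
eef_rot: [-3.135, -0.199, -0.0]
force: [-1.5, 0.4, 2.0]
finger_gap: 43.9
finger_force: 31.4
```

Call:
play_rows:
  increments:
    - [[0, 0, 0], [0, 0, 0]]
    - [[0, 0, 0], [0, 0, 0]]
    - [[0, 0, 0], [0, 0, 0]]
    - [[0, 0, 0], [0, 0, 0]]
  hand: 0.43

```text
clock: 10.12
ee_pos: [509.7, -41.7, 69.5]
eef_rot: [-3.135, -0.199, 0.0]
force: [0.2, 0.1, 0.8]
finger_gap: 48.6
finger_force: 0.0
```

Call:
play_rows:
  increments:
    - [[0, 0, 0.1], [0, 0, 0]]
    - [[0, 0, 0.2], [0, 0, 0]]
    - [[0, 0, 0.2], [0, 0, 0]]

```text
clock: 10.5
ee_pos: [509.8, -41.7, 71.6]
eef_rot: [3.135, 0.199, 0.0]
force: [1.0, -0.1, -0.2]
finger_gap: 48.7
finger_force: 0.0
```

Run:
```python
from h import *
im=cams.get_image("wrist"); f=im["frame"][180:330,220:420,::-1]
cv2.imwrite("pics/w4.png",cv2.resize(f,None,fx=4,fy=4)); s=manip.read_state(); print(s["ee_pos"],s["force"],s["finger_gap"])
```

```text
[509.77933742 -41.73990445  71.57933914] [ 0.64683096 -0.4341261   0.12232681] 48.750393506844794
```

View pics/w4.png

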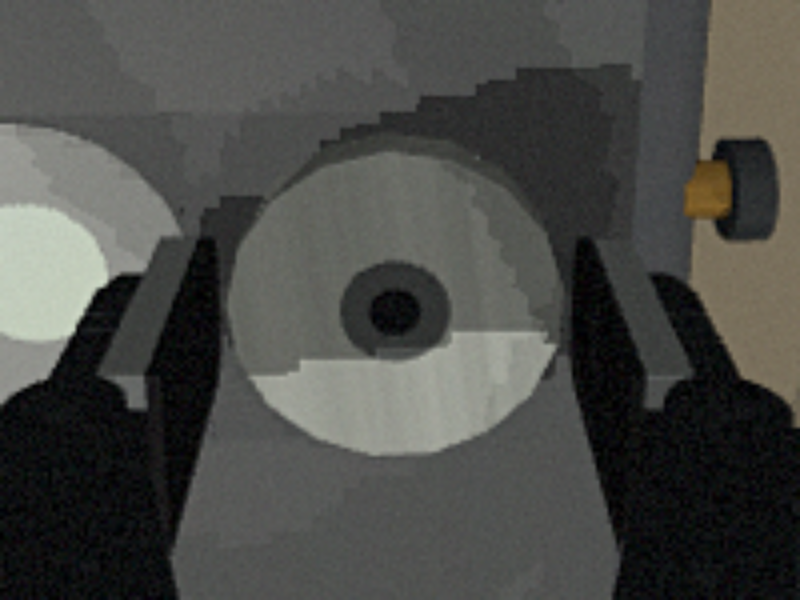

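The disc lies flat on the plate with its dot at crop (395,310), and the open fingers stand clear on both sides. Next I'll slide it with the trailing finger.

Call:
play_rows:
  increments:
    - [[-0.03, 0.25, 0], [0, 0, 0]]
    - [[-0.08, 0.6, 0], [0, 0, 0]]
    - [[-0.13, 1.0, 0], [0, 0, 0]]
    - [[-0.18, 1.4, 0], [0, 0, 0]]
    - [[-0.23, 1.8, 0], [0, 0, 0]]
    - [[-0.28, 2.2, 0], [0, 0, 0]]
    - [[-0.34, 2.6, 0], [0, 0, 0]]
    - [[-0.4, 3.0, 0], [0, 0, 0]]
    - [[-0.45, 3.4, 0], [0, 0, 0]]
    - [[-0.5, 3.8, 0], [0, 0, 0]]

```text
clock: 11.8
ee_pos: [504.7, -3.5, 71.5]
eef_rot: [3.135, 0.199, 0.0]
force: [-0.7, -1.2, 1.1]
finger_gap: 48.9
finger_force: 0.6
```

```bash
cat > d.py <<'E'
from h import *
def dot(z=78):
    im=cams.get_image("wrist"); g=cv2.cvtColor(im["frame"],cv2.COLOR_RGB2GRAY)
    r=cams.search_frame("aperture_disc","wrist"); print([(np.round(x["box"],1).tolist(),x["score"]) for x in r[:2]])
    n,l,st,ce=cv2.connectedComponentsWithStats((g<25).astype(np.uint8))
    for k in range(1,n):
        if 40<st[k,4]<250 and 290<ce[k][0]<350 and 220<ce[k][1]<300: print("dot",st[k].tolist(),ce[k].round(1),onplane(im,*ce[k],z),onplane(im,*ce[k],z-4))
    s=manip.read_state(); print(s["clock"],s["ee_pos"].round(1) if hasattr(s["ee_pos"],"round") else s["ee_pos"],np.round(s["force"],1),s["finger_gap"],s["finger_force"])
    return im
E
python3 - <<'E'
from d import *
im=dot()
E
```

```text
[([280.8, 212.8, 84.2, 80.3], 0.97)]
dot [315, 252, 13, 12, 105] [320.9 257.3] [504.4  -4.8  78. ] [502.3  -5.1  74. ]
11.9 [504.6  -3.2  71.5] [ 1.2  0.1 -0.4] 48.46030824419029 0.0
```

Call:
play_rows:
  increments:
    - [[-0.02, 0.15, 0], [0, 0, 0]]
    - [[-0.04, 0.3, 0], [0, 0, 0]]
    - [[-0.06, 0.45, 0], [0, 0, 0]]
    - [[-0.08, 0.6, 0], [0, 0, 0]]
    - [[-0.1, 0.75, 0], [0, 0, 0]]
    - [[-0.12, 0.9, 0], [0, 0, 0]]
    - [[-0.13, 1.0, 0], [0, 0, 0]]

```text
clock: 12.78
ee_pos: [503.5, 6.3, 71.5]
eef_rot: [3.135, 0.199, 0.0]
force: [0.2, -0.7, 1.8]
finger_gap: 49.0
finger_force: 0.8
```

Run:
```python
from d import *
im=dot()
```

```text
[]
dot [315, 252, 13, 11, 105] [321.  257.1] [503.3   5.   78. ] [501.2   4.6  74. ]
12.875 [503.4   6.4  71.5] [0.2 0.1 0.6] 48.85370382645159 0.032020144863054156
```

Call:
play_rows:
  increments:
    - [[-0.01, 0.08, 0], [0, 0, 0]]
    - [[-0.02, 0.16, 0], [0, 0, 0]]
    - [[-0.03, 0.24, 0], [0, 0, 0]]
    - [[-0.04, 0.32, 0], [0, 0, 0]]
    - [[-0.05, 0.4, 0], [0, 0, 0]]

```text
clock: 13.5
ee_pos: [502.8, 10.4, 71.5]
eef_rot: [-3.135, -0.199, 0.0]
force: [0.3, -0.8, -0.1]
finger_gap: 48.7
finger_force: 0.2
```

Run:
```python
from d import *
im=dot()
```

```text
[([281.3, 212.1, 83.0, 79.8], 0.69), ([123.5, 0.0, 386.1, 395.5], 0.61)]
dot [315, 250, 12, 12, 106] [320.4 255.7] [503.5   9.4  78. ] [501.4   9.1  74. ]
13.6 [502.9  10.4  71.5] [ 0.3 -0.3 -0. ] 48.440080005556915 0.1188140083104372
```

Call:
play_rows:
  increments:
    - [[-0.01, 0.05, 0], [0, 0, 0]]
    - [[-0.01, 0.1, 0], [0, 0, 0]]
    - [[-0.02, 0.15, 0], [0, 0, 0]]
    - [[-0.02, 0.2, 0], [0, 0, 0]]
    - [[-0.02, 0.2, 0], [0, 0, 0]]

```text
clock: 14.22
ee_pos: [502.7, 12.3, 71.5]
eef_rot: [-3.135, -0.199, 0.0]
force: [0.3, 0.0, -0.4]
finger_gap: 48.6
finger_force: 0.0
```

Run:
```python
from d import *
im=dot()
f=im["frame"][180:330,220:420,::-1]
cv2.imwrite("pics/w5.png",cv2.resize(f,None,fx=4,fy=4))
```

```text
[([284.7, 209.4, 80.4, 80.0], 0.63)]
dot [318, 249, 12, 11, 101] [323.3 254.1] [504.6   9.9  78. ] [502.5   9.6  74. ]
14.325 [502.7  12.3  71.5] [-0.6  0.6 -1. ] 48.85174546159134 0.0
```

View pics/w5.png

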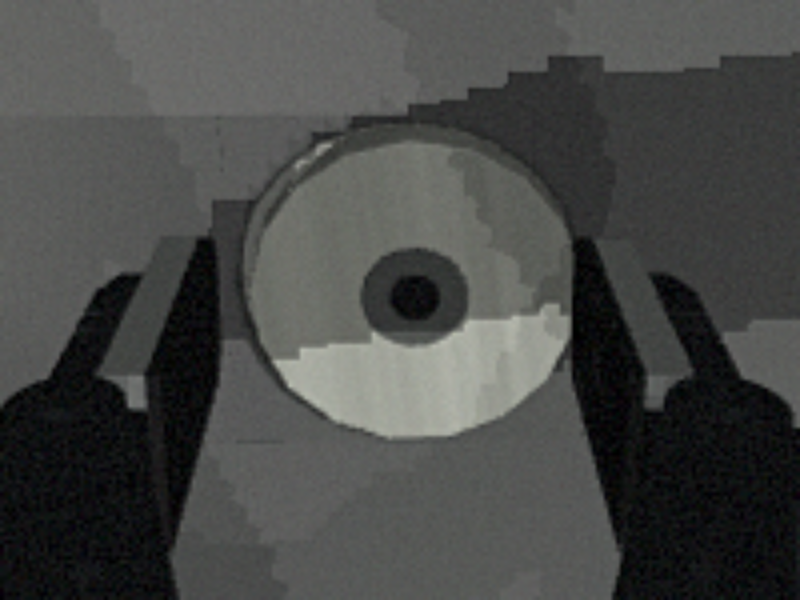

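Call:
play_rows:
  increments:
    - [[0, -0.1, 0.3], [0, 0, 0]]
    - [[0, -0.1, 1.5], [0, 0, 0]]
    - [[0, -0.1, 3], [0, 0, 0]]
    - [[0, -0.1, 3], [0, 0, 0]]
    - [[0, -0.1, 3], [0, 0, 0]]

```text
clock: 14.95
ee_pos: [502.8, 11.3, 101.7]
eef_rot: [3.135, 0.199, 0.001]
force: [0.2, -0.5, 0.4]
finger_gap: 48.9
finger_force: 0.0
```

Run:
```python
from d import *
im=cams.get_image("wrist"); g=cv2.cvtColor(im["frame"],cv2.COLOR_RGB2GRAY)
print(proj(im,(502.5,10,74)),proj(im,(502.5,10,78)),manip.read_state()["ee_pos"])
f=im["frame"][150:300,220:420,::-1]
cv2.imwrite("pics/w6.png",cv2.resize(f,None,fx=4,fy=4,interpolation=cv2.INTER_CUBIC))
t=cams.get_image("top"); cv2.imwrite("pics/t2.png",cv2.resize(t["frame"][215:275,213:293,::-1],None,fx=8,fy=8,interpolation=cv2.INTER_CUBIC))
```

```text
[320.3 232.1] [320.4 234.6] [502.5450354   11.30519686 101.37967964]
```

View pics/w6.png

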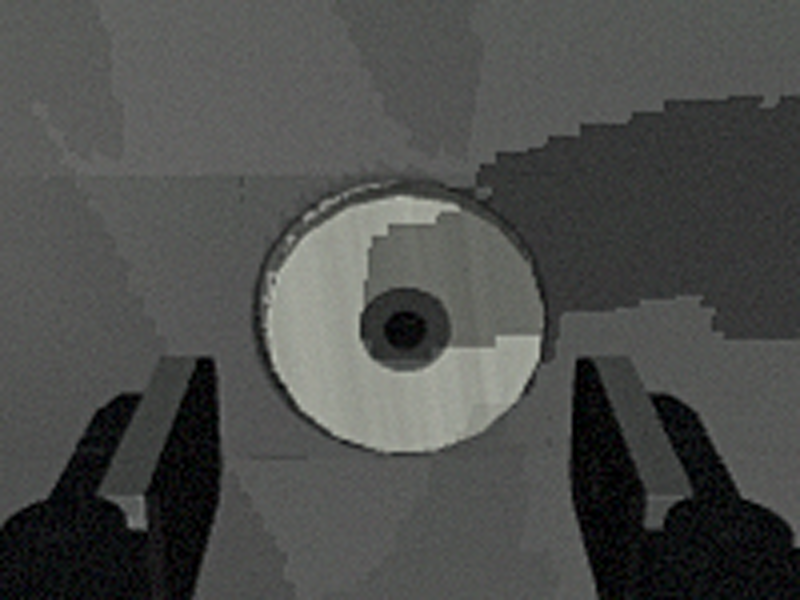

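The disc lies inside the pocket rim with a thin dark gap all round. The dot is at crop (405,330), which is full-frame (321,232.5) against (320.3,232.1) predicted for a seated disc. I'll confirm it is level with a light touch of the shut fingers on each side.

Call:
play_rows:
  increments:
    - [[0.1, -0.9, 0], [0, 0, 0]]
    - [[0.2, -1.8, 0], [0, 0, 0]]
    - [[0.2, -1.8, 0], [0, 0, 0]]
    - [[0.2, -1.8, 0], [0, 0, 0]]
    - [[0.2, -1.8, 0], [0, 0, 0]]
    - [[0.2, -1.8, -0.8], [0, 0, 0]]
    - [[0.2, -1.8, -1.6], [0, 0, 0]]
    - [[0.2, -1.8, -1.9], [0, 0, 0]]
    - [[0.2, -1.8, -1.9], [0, 0, 0]]
  hand: 1

```text
clock: 16.18
ee_pos: [504.5, -6.7, 82.1]
eef_rot: [-3.135, -0.199, 0.001]
force: [0.1, 0.6, 0.5]
finger_gap: 0.2
finger_force: 0.0
```

Call:
play_rows:
  increments:
    - [[0, 0, -0.1], [0, 0, 0]]
    - [[0, 0, -0.2], [0, 0, 0]]
    - [[0, 0, -0.3], [0, 0, 0]]
    - [[0, 0, -0.35], [0, 0, 0]]
    - [[0, 0, -0.4], [0, 0, 0]]
    - [[0, 0, -0.4], [0, 0, 0]]

```text
clock: 16.92
ee_pos: [504.7, -6.7, 78.5]
eef_rot: [-3.135, -0.199, 0.0]
force: [0.1, -0.1, -0.3]
finger_gap: -0.1
finger_force: 0.0
```

Call:
play_rows:
  increments:
    - [[0, 0, -0.06], [0, 0, 0]]
    - [[0, 0, -0.12], [0, 0, 0]]
    - [[0, 0, -0.18], [0, 0, 0]]
    - [[0, 0, -0.24], [0, 0, 0]]
    - [[0, 0, -0.3], [0, 0, 0]]
    - [[0, 0, -0.3], [0, 0, 0]]

```text
clock: 17.68
ee_pos: [504.7, -6.8, 75.4]
eef_rot: [-3.135, -0.199, 0.0]
force: [0.5, 0.2, 0.3]
finger_gap: 0.0
finger_force: 0.0
```

Call:
play_rows:
  increments:
    - [[0, 0, -0.04], [0, 0, 0]]
    - [[0, 0, -0.08], [0, 0, 0]]
    - [[0, 0, -0.12], [0, 0, 0]]
    - [[0, 0, -0.16], [0, 0, 0]]

```text
clock: 18.18
ee_pos: [504.7, -6.7, 74.0]
eef_rot: [3.135, 0.199, 0.0]
force: [-0.9, 1.1, 5.9]
finger_gap: -0.2
finger_force: 3.0
```

Contact came at z = 74.0, so the trailing edge is home and the disc is seated. Now I'll work out the hinge and arm geometry.

```bash
python3 - <<'E'
from h import *
im=cams.get_image("top")
xd=np.array([np.cos(np.radians(-172.8)),np.sin(np.radians(-172.8))]); yd=np.array([-xd[1],xd[0]])
print("xd",xd,"yd",yd)
P=np.array([503,10.])
def d(u,v,z): p=onplane(im,u,v,z)[:2]-P; return (round(p@xd,1),round(p@yd,1))
for u,v in ((262,432),(265,466),(397,447)): print("hood",d(u/1.25,v/1.25,115))
for z in (55,62,66):
  for u,v in ((53,98),(422,45)): print(z,"front",d(190+u/4,175+v/4,z))
sc=cams.get_image("scene")
T=lambda x,y,z: np.array([*(P+x*xd+y*yd),z])
for th in (1.25,1.35,1.45):
  a=np.array([-np.cos(th),np.sin(th)]); n=np.array([np.sin(th),np.cos(th)])
  h=np.array([150,100.])
  e=h+174*a+22*n; m=h+150*a-28*n
  print(th,"far edge",proj(im,T(e[0],0,e[1])),proj(sc,T(e[0],0,e[1])),"nose",proj(im,T(m[0],0,m[1])),proj(sc,T(m[0],0,m[1])))
E
python3 - <<'E'
import cv2
a=cv2.imread("pics/top1.png")[350:480,240:410]; b=cv2.imread("pics/scene1.png")[100:260,440:600]
a=cv2.resize(a,(400,int(130*400/170)),interpolation=2); b=cv2.resize(b,(390,390),interpolation=2)
import numpy as np
c=np.zeros((400,800,3),np.uint8); c[:a.shape[0],:400]=a; c[:390,405:795]=b; cv2.imwrite("pics/h.png",c)
E
```

```text
xd [-0.9921147  -0.12533323] yd [ 0.12533323 -0.9921147 ]
hood (np.float64(171.7), np.float64(-91.8))
hood (np.float64(218.9), np.float64(-91.9))
hood (np.float64(219.1), np.float64(100.6))
55 front (np.float64(-111.2), np.float64(-97.5))
55 front (np.float64(-112.0), np.float64(98.8))
62 front (np.float64(-109.8), np.float64(-95.4))
62 front (np.float64(-110.6), np.float64(99.1))
66 front (np.float64(-109.0), np.float64(-94.2))
66 front (np.float64(-109.8), np.float64(99.3))
1.25 far edge [236.2 322.6] [430.4  97.5] nose [239.3 291.5] [420.2 125.8]
1.35 far edge [237.  335.6] [433.2  90.4] nose [239.3 301.1] [422.9 118.5]
1.45 far edge [238.2 348.7] [435.9  84.1] nose [239.5 311.3] [425.6 111.5]
```

View pics/h.png

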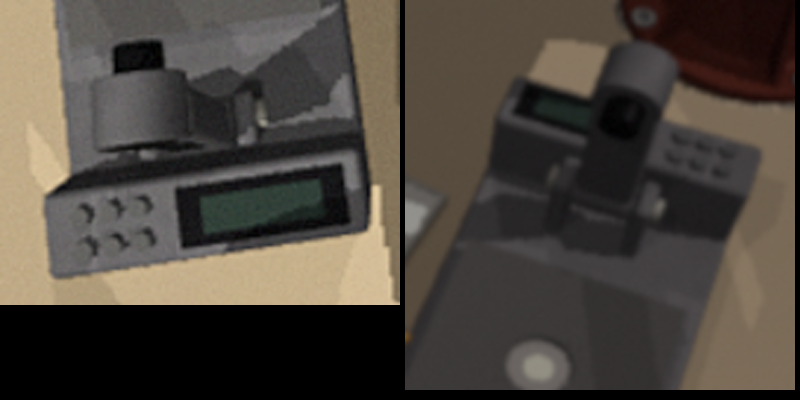

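Call:
play_rows:
  increments:
    - [[0, 0, 1], [0, 0, 0]]
    - [[0, 0, 4], [0, 0, 0]]
    - [[0, 0, 8], [0, 0, 0]]
    - [[0, 0, 13], [0, 0, 0]]
    - [[0, 0, 18], [0, 0, 0]]
    - [[0, 0, 23], [0, 0, 0]]
    - [[0, 0, 26.5], [0, 0, 0]]
    - [[0, 0, 27.5], [0, 0, 0]]
    - [[0, 0, 27.5], [0, 0, 0]]

```text
clock: 19.4
ee_pos: [504.8, -6.8, 349.1]
eef_rot: [3.135, 0.199, 0.001]
force: [-0.2, 0.1, -0.3]
finger_gap: -0.1
finger_force: 0.0
```

The crops show the arm at roughly 1.3 rad, with its nose tip at full-frame (239,294) in the top view. I'll move over and behind the head.

Call:
play_rows:
  increments:
    - [[-2, 0, 0], [0, 0, 0]]
    - [[-6, -0.1, 0], [0, 0, 0]]
    - [[-10, -0.2, 0], [0, 0, 0]]
    - [[-14, -0.3, 0], [0, 0, 0]]
    - [[-16.5, -0.4, 0], [0, 0, 0]]
    - [[-16.5, -0.4, 0], [0, 0, 0]]
    - [[-16.5, -0.4, -3], [0, 0, 0]]
    - [[-16.5, -0.4, -7], [0, 0, 0]]
    - [[-16.5, -0.4, -9.9], [0, 0, 0]]
    - [[-16.5, -0.4, -9.9], [0, 0, 0]]

```text
clock: 20.65
ee_pos: [338.4, -10.3, 247.9]
eef_rot: [-3.134, -0.199, 0.007]
force: [0.1, 0.4, 0.8]
finger_gap: -0.3
finger_force: 0.0
```

Call:
play_rows:
  increments:
    - [[0.3, 0.04, 0], [0, 0, 0]]
    - [[0.6, 0.08, 0], [0, 0, 0]]
    - [[0.9, 0.11, 0], [0, 0, 0]]
    - [[1.2, 0.15, 0], [0, 0, 0]]
    - [[1.5, 0.19, 0], [0, 0, 0]]

```text
clock: 21.28
ee_pos: [355.0, -8.8, 250.0]
eef_rot: [3.135, 0.199, 0.0]
force: [0.3, 0.4, 0.0]
finger_gap: -0.3
finger_force: 0.0
```

Call:
play_rows:
  increments:
    - [[0.25, 0.03, 0], [0, 0, 0]]
    - [[0.5, 0.06, 0], [0, 0, 0]]
    - [[0.75, 0.09, 0], [0, 0, 0]]
    - [[1.0, 0.13, 0], [0, 0, 0]]

```text
clock: 21.78
ee_pos: [364.6, -7.5, 249.8]
eef_rot: [3.135, 0.199, -0.001]
force: [-3.5, -1.6, 0.5]
finger_gap: 0.2
finger_force: 1.4
```

Contact came at the predicted spot. Now the arc waypoints.

Run:
```python
import numpy as np
f=lambda t:np.array([146-150*np.cos(t)+22*np.sin(t),100+150*np.sin(t)+22*np.cos(t)])
p0=f(1.31)
for t in np.r_[np.arange(1.26,0.05,-0.05),0.06,0.04,0.02,0.005]:
    d=(f(t)-p0)/10; print(round(t,3),"%.2f %.2f %.2f"%(-.992*d[0]*1,-.125*d[0],d[1]))
```

```text
1.26 0.74 0.09 -0.11
1.21 1.48 0.19 -0.25
1.16 2.21 0.28 -0.43
1.11 2.93 0.37 -0.65
1.06 3.64 0.46 -0.90
1.01 4.34 0.55 -1.19
0.96 5.02 0.63 -1.51
0.91 5.68 0.72 -1.87
0.86 6.33 0.80 -2.26
0.81 6.95 0.88 -2.68
0.76 7.55 0.95 -3.13
0.71 8.13 1.02 -3.61
0.66 8.69 1.09 -4.13
0.61 9.22 1.16 -4.66
0.56 9.72 1.22 -5.23
0.51 10.19 1.28 -5.82
0.46 10.64 1.34 -6.43
0.41 11.05 1.39 -7.06
0.36 11.43 1.44 -7.72
0.31 11.78 1.48 -8.39
0.26 12.09 1.52 -9.08
0.21 12.37 1.56 -9.78
0.16 12.61 1.59 -10.50
0.11 12.82 1.62 -11.23
0.06 12.99 1.64 -11.96
0.06 12.99 1.64 -11.96
0.04 13.05 1.64 -12.26
0.02 13.11 1.65 -12.56
0.005 13.14 1.66 -12.79
```

Call:
play_rows:
  increments:
    - [[0.7, 0.09, -0.11], [0, 0, 0]]
    - [[1.5, 0.19, -0.25], [0, 0, 0]]
    - [[2.2, 0.28, -0.43], [0, 0, 0]]
    - [[2.9, 0.37, -0.65], [0, 0, 0]]
    - [[3.6, 0.46, -0.9], [0, 0, 0]]
    - [[4.3, 0.55, -1.2], [0, 0, 0]]
    - [[5.0, 0.63, -1.5], [0, 0, 0]]
    - [[5.7, 0.72, -1.9], [0, 0, 0]]
    - [[6.3, 0.8, -2.3], [0, 0, 0]]

```text
clock: 22.9
ee_pos: [428.3, 0.5, 226.7]
eef_rot: [3.135, 0.199, 0.0]
force: [-1.3, 0.1, 3.1]
finger_gap: 0.2
finger_force: 1.3
```

Call:
play_rows:
  increments:
    - [[0.6, 0.08, -0.4], [0, 0, 0]]
    - [[1.2, 0.15, -0.85], [0, 0, 0]]
    - [[1.8, 0.22, -1.3], [0, 0, 0]]
    - [[2.4, 0.29, -1.8], [0, 0, 0]]
    - [[2.9, 0.36, -2.35], [0, 0, 0]]
    - [[3.4, 0.42, -2.9], [0, 0, 0]]
    - [[3.9, 0.48, -3.5], [0, 0, 0]]
    - [[4.3, 0.54, -4.1], [0, 0, 0]]
    - [[4.75, 0.59, -4.75], [0, 0, 0]]
    - [[5.1, 0.64, -5.4], [0, 0, 0]]

```text
clock: 24.15
ee_pos: [479.1, 6.8, 172.5]
eef_rot: [3.135, 0.199, 0.0]
force: [0.6, 0.8, 3.0]
finger_gap: -0.1
finger_force: 0.9
```

Call:
play_rows:
  increments:
    - [[0.35, 0.04, -0.65], [0, 0, 0]]
    - [[0.7, 0.08, -1.35], [0, 0, 0]]
    - [[0.95, 0.12, -2.05], [0, 0, 0]]
    - [[1.2, 0.15, -2.8], [0, 0, 0]]
    - [[1.4, 0.18, -3.5], [0, 0, 0]]
    - [[1.5, 0.19, -3.9], [0, 0, 0]]
    - [[1.6, 0.2, -4.2], [0, 0, 0]]
    - [[1.6, 0.2, -4.2], [0, 0, 0]]

```text
clock: 25.15
ee_pos: [494.3, 8.9, 130.6]
eef_rot: [-3.135, -0.199, 0.002]
force: [-1.0, 0.3, -0.3]
finger_gap: 0.1
finger_force: 0.0
```

Call:
play_rows:
  increments:
    - [[0, 0, -0.1], [0, 0, 0]]
    - [[0, 0, -0.2], [0, 0, 0]]
    - [[0, 0, -0.3], [0, 0, 0]]
    - [[0, 0, -0.4], [0, 0, 0]]
    - [[0, 0, -0.47], [0, 0, 0]]
    - [[0, 0, -0.53], [0, 0, 0]]
    - [[0, 0, -0.53], [0, 0, 0]]

```text
clock: 26.02
ee_pos: [494.7, 8.8, 125.6]
eef_rot: [3.135, 0.199, -0.0]
force: [1.3, -0.1, 1.9]
finger_gap: -0.3
finger_force: 0.6
```

Call:
play_rows:
  increments:
    - [[0, 0, -0.05], [0, 0, 0]]
    - [[0, 0, -0.1], [0, 0, 0]]
    - [[0, 0, -0.15], [0, 0, 0]]
    - [[0, 0, -0.2], [0, 0, 0]]
    - [[0, 0, -0.2], [0, 0, 0]]

```text
clock: 26.65
ee_pos: [494.8, 8.9, 123.6]
eef_rot: [3.135, 0.199, 0.0]
force: [0.6, 0.3, 2.0]
finger_gap: -0.4
finger_force: 0.9
```

Call:
play_rows:
  increments:
    - [[0, 0, -0.03], [0, 0, 0]]
    - [[0, 0, -0.06], [0, 0, 0]]
    - [[0, 0, -0.09], [0, 0, 0]]
    - [[0, 0, -0.09], [0, 0, 0]]

```text
clock: 27.15
ee_pos: [494.9, 8.9, 122.8]
eef_rot: [3.135, 0.199, 0.001]
force: [2.0, 0.1, 4.5]
finger_gap: -0.1
finger_force: 2.3
```

The force rose from about 2 N to 4.5 N below z ≈ 123.8, so the nose is about 1 mm in on a seated disc. I'll let go and back away upward.

Call:
play_rows:
  increments:
    - [[0, 0, 0.1], [0, 0, 0]]
    - [[0, 0, 0.3], [0, 0, 0]]
    - [[0, 0, 1], [0, 0, 0]]
    - [[0, 0, 3], [0, 0, 0]]
    - [[0, 0, 6], [0, 0, 0]]
    - [[0, 0, 10], [0, 0, 0]]
    - [[0, 0, 13], [0, 0, 0]]
    - [[0, 0, 13], [0, 0, 0]]

```text
clock: 28.15
ee_pos: [495.9, 8.7, 255.1]
eef_rot: [3.134, 0.199, 0.006]
force: [0.9, -0.4, -0.4]
finger_gap: -0.0
finger_force: 0.0
```

Run:
```python
from h import *
s=cams.get_image("scene"); w=cams.get_image("wrist")
c=np.zeros((400,800,3),np.uint8)
c[:,:400]=cv2.resize(s["frame"][90:240,310:460,::-1],(400,400)); c[:250,400:]=cv2.resize(w["frame"][:,:,::-1],(400,250)); cv2.imwrite("pics/e.png",c)
print(manip.read_state()["force"],manip.read_state()["clock"])
for q in ["aperture_disc","film_core","tape_roll","loupe"]: print(q,[np.round(r["box"]).tolist() for r in cams.search_frame(q,"scene")[:1]])
```

```text
[-0.51872827 -0.2505731  -0.14780762] 28.25
aperture_disc [[386.0, 200.0, 17.0, 9.0]]
film_core [[272.0, 179.0, 33.0, 30.0]]
tape_roll [[308.0, 144.0, 35.0, 26.0]]
loupe [[250.0, 239.0, 25.0, 30.0]]
```

View pics/e.png

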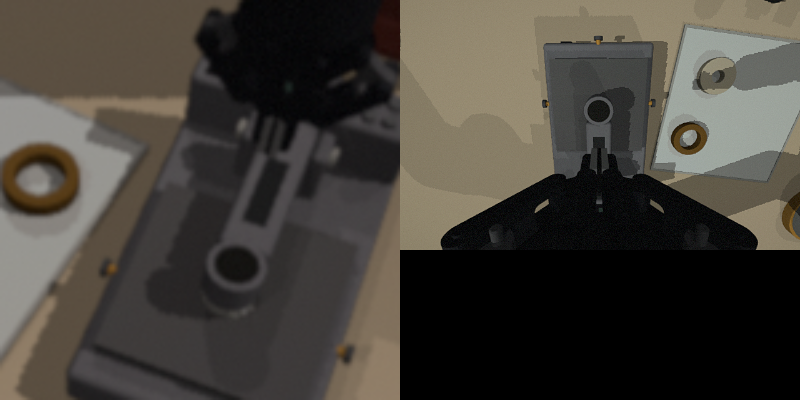

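The reading arm is down with its head over the disc at (237,270) in the crop. The gripper is clear and the bystanders are where they were, so I'm handing in.

```bash
python3 -c "
from bench import manip
print(manip.sign_off())"
```

```text
the job is handed in; nothing more can be done
None
```

The job is handed in at about 28 s of the 72 s allowed: the disc is home in the pocket, the reading arm is down with its nose on it, and the gripper is clear; the hand-in returned no verdict.

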